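Refill the marking caddy

ROBOT

A 6-joint arm with a two-finger parallel gripper is mounted at the origin on a cart in front of the work surface, level with it; the furniture and walls round the work are solid. World frame = base frame: x ahead of the robot, y to its left, z up, the work surface at z = 0. Lengths are in m, angles in rad, forces in N, time in s.
With the tool pointing down it reaches from about 0.4 to 0.825 m from the base axis. Payload 7 kg.
Tool frame: the origin (TCP) lies midway between the tips of the shut fingers; the grasp point (between the pads) lies arm.hold_point_z behind it (arm.hold_point_z is the distance from the TCP to the grasp point, in m); z points along the fingers, y is the line along which they close (so a half turn about z gives the same grasp; the last joint's range is limited). The gripper opens to 88 mm and grips with 3 to 60 N. Pads are 19 mm wide; open, the fingers measure 130 mm over their backs; the gripper's body (78 mm by 193 mm) begins 47 mm behind the grasp point.
Start: joints at [1.6, 0.359, 0.012, 0, -1.224, -0.288], TCP at [0.173, 0.652, 0.227] pointing down, gripper open.
Joint ranges: [-3.07, 3.07], [-1.43, 2.12], [-1.02, 1.25], [-3.03, 1.67], [-3.05, -0], [-3.03, 3.03]. Speed limits (rad/s): [2.39, 2.39, 3.01, 3.14, 3.14, 3.14].

INTERFACE

Orientations are given as [roll, pitch, yaw] about the fixed x, y, z axes, in that order (R = Rz(yaw) Ry(pitch) Rx(roll)).
In Python, from station import arm gives the robot as it stands.
- The arm moves only by the shell command python3 -m crank 'ROWS' [OPENING] [FORCE]. ROWS is JSON, a list that holds one entry, the list of rows, each a list of 4 numbers: the shift along the tool's x, y, z in units of 25 mm (1.0 is 25 mm), then the turn about the tool's z in units of 5 degrees (1.0 is 5 degrees). A call has 1 to 12 rows; each row is the pose to reach, as a shift and turn from the pose commanded when the call began, along the tool's axes at that moment; what a row does not reach only later rows make up. A row lasts 1/8 s, in which the tool goes at most 62.5 mm and 10.7 degrees, less where a joint would pass 70% of its speed; a pose out of reach is approached as far as the arm can. A call with a gripper value outside its range is refused whole. OPENING is the closure, from 0 (fully open) to 1 (shut), set as the call begins (- or left out, the last holds). The fingers move at their own pace and stop on an object; FORCE is the grip in N (left out, the last holds). Time passes only in rows, so rows that repeat a pose let the fingers close. It gives the time, the measured TCP pose, the force, the opening and the grip force at its end, in the units of the state.
- arm.get_state(): the state, without advancing time (a new reading comes with each control period).
- arm.grab_frame(name): name is "scene" or "top"; returns (picture, depth): 420x560x3 uint8, red, green, blue; 420x560 float32, m along the optical axis (not along the pixel's ray), 0 where there is no reading.
- arm.get_calibration(name): a dict with "mtx" (3x3 intrinsics, pixels), "k1" (the pictures are not rectified: a ray, as slopes to the right and down, at radius r is drawn at 1 + k1 r^2 times it, then the intrinsics apply), "R" (3x3) and "t" (3): a world point X has camera coordinates R X + t. Camera axes: x right, y down, z forward; pixel columns grow to the right and rows downward; lengths in m; the calibration is good to about 2 mm. A picture is of the moment at which its call begins. get_calibration takes no time and is no camera call.
- arm.job_done(): hands the job in; it is judged then, once.
Trained networks look in the newest picture that a camera, given by its name, has taken for a name from the list of things; names that differ only in an ending like _2 or _b are one class to them, and where a whole thing is asked for, a point or a joint stands for the part that bears it (a point fixed in the world has none). Each returns a list of dicts, best first, with "score" (0 to 1); they miss things now and then, are a little off and sometimes report something else, mostly with a low value. They report only what shows in the picture. A call takes as long as a camera call. They do not tell look-alikes from the thing itself.
- arm.recognise(thing, camera): "extent" ([left, top, width, height] in pixels, round what is visible of it).
- arm.trace(thing, camera): "mask" (420x560 bool, what is visible of it) and "extent" ([left, top, width, height] in pixels, round what is visible of it).
The state is a dict: "t": time; "q": joint angles; "qd": joint speeds; "joint_efforts": joint torques, N m; "eef_pos": TCP position; "ee_rot": TCP orientation; "force": force on the tool from outside, world axes, zero at the start; "moment": the same for the moment, N m; "width": finger opening in m; "gripper_force": force on a finger pad.
Only numpy, scipy, OpenCV 4.12 (cv2) and the standard library are available. Lean on these libraries where they do the work, as an engineer would, in place of code of your own. Each camera call takes 0.05 s, during which the arm holds its last target. There are 200 camera calls.

TASK

Gather the marking kit that lies scattered about the front of the desk into the wooden desk caddy: lay the highlighter in the long trough, stand the rubber stamp in the larger rectangular pocket, lay the eraser flat in the smaller rectangular pocket and stand the glue stick upright in the round pocket, each right down on its pocket's floor. The thin felt pen and the USB stick do not belong to the kit: leave them where they lie. Let go of everything at the end.

Things in the scene. Friction and masses are not known exactly. Their poses are not given: they have to be found in the camera images.
- caddy: Fixed shallow wooden tray, 128 (x) x 208 (y) x 20 mm high, origin at the centre of its underside on the desk, z up. Along its +x side runs a long trough for the highlighter: opening 32 mm (along x) x 142 mm (along y), its centre at caddy x = +39 mm, y = 0; trough floor 12 mm and trough edge 20 mm above the caddy's underside (8 mm deep). Along its -x side the three pocket blocks sit side by side in any order.
- stamp_pocket: Fixed wooden block in the caddy, 74 (x) x 64 (y) x 14 mm, with the larger rectangular pocket, 60 mm (along x) x 44 mm (along y), centred. Origin at the centre of the block's underside (6 mm above the desk); pocket floor 6 mm and edge 14 mm above the origin. Axes parallel to the caddy's.
- eraser_pocket: Fixed wooden block in the caddy, 74 (x) x 64 (y) x 14 mm, with the smaller rectangular pocket, 33 mm (along x) x 52 mm (along y), centred. Origin at the centre of the block's underside (6 mm above the desk); pocket floor 6 mm and edge 14 mm above the origin. Axes parallel to the caddy's.
- round_pocket: Fixed wooden block in the caddy, 74 (x) x 64 (y) x 14 mm, with a round pocket 42 mm across, centred. Origin at the centre of the block's underside (6 mm above the desk); pocket floor 6 mm and edge 14 mm above the origin. Axes parallel to the caddy's.
- highlighter: Thick highlighter lying on the open front part of the desk beside the caddy (not one of the pens in the tray at the back): 120 mm long (along its x), 17 mm wide, 16 mm high; origin under its middle, at desk height, z up. Grasp across its width (y). Either way round is good.
- stamp: Hand stamp standing on the desk: block-shaped foot 30 mm (x) x 46 mm (y), knob handle on top, 56 mm high in all; the upright round handle, 19 mm across, stands over the foot's centre, from 14 mm (the foot's top) to 56 mm above the underside, and does not press down; origin at the centre of its underside, z up. Either way round is good.
- glue_stick: Glue stick standing upright on the desk: cylinder 26 mm across, 87 mm high; origin at the centre of its underside, z up.
- eraser: Eraser lying on the desk: 19 mm (x) x 38 mm (y) x 12 mm high, with rounded edges; origin at the centre of its underside, z up. Grasp across its x. Either way round is good.
- turquoise_pen: Thin felt pen lying on the desk, 135 mm long (x), 10 mm thick; origin under its middle. Not part of the kit: leave it.
- usb_stick: USB stick lying on the desk, 52 (x) x 18 (y) x 9 mm; origin under its middle. Not part of the kit: leave it.
There are look-alikes about, which are no part of the job. Leave any grey look-alike of the highlighter alone.

How it is judged:
By the outcome, as a careful person would: the job done as asked, in the order asked, and still so for the second after the job is handed in, with the robot touching nothing.
It also fails if it takes over 109 s, if anything falls off the work surface, if the arm or the gripper's body presses on something with over 40 N, if the wrist force passes 120 N, or if a joint passes its speed limit or range.

## Working session

There is one attempt and no reset: what is moved stays moved. The work goes in short steps, Python scripts to look and compute and a shell command to move; the robot and the scene stay as the last step left them, time stands still between calls to the robot, and variables do not carry over. Pictures are saved under pics/ and viewed, at most 14 in all, crops included, and the job is handed in when it is done.

```bash
ls; mkdir -p pics; python3 - <<'E'
from station import arm
import cv2,numpy as np
s=arm.get_state();print(s['t'],s['eef_pos'],s['ee_rot'],s['width'],arm.hold_point_z)
for n in("top","scene"):
    p,d=arm.grab_frame(n);cv2.imwrite(f"pics/{n}0.png",cv2.resize(p[:,:,::-1],(800,600)));np.save(f"{n}_d.npy",d)
    c=arm.get_calibration(n);print(n,c['t'],c['R'],c['k1'])
E
```

```text
pics
0.0 [0.1726441  0.65203996 0.22560203] [ 3.13990328e+00 -1.59821066e-04 -2.58896233e-01] 0.08737592186015611 0.0188
top [0.07880294 0.53068918 1.0307597 ] [[ 0.02410401 -0.99868745  0.04519274]
 [-0.98276025 -0.03196006 -0.18210118]
 [ 0.18330652 -0.04002426 -0.98224069]] -0.003447880095599427
scene [-0.02717194  0.30402584  1.39937378] [[ 0.27136169 -0.96241159  0.01125942]
 [-0.47806574 -0.14493028 -0.86628423]
 [ 0.83535381  0.22969361 -0.49942453]] -0.11475404001680074
```

View pics/top0.png

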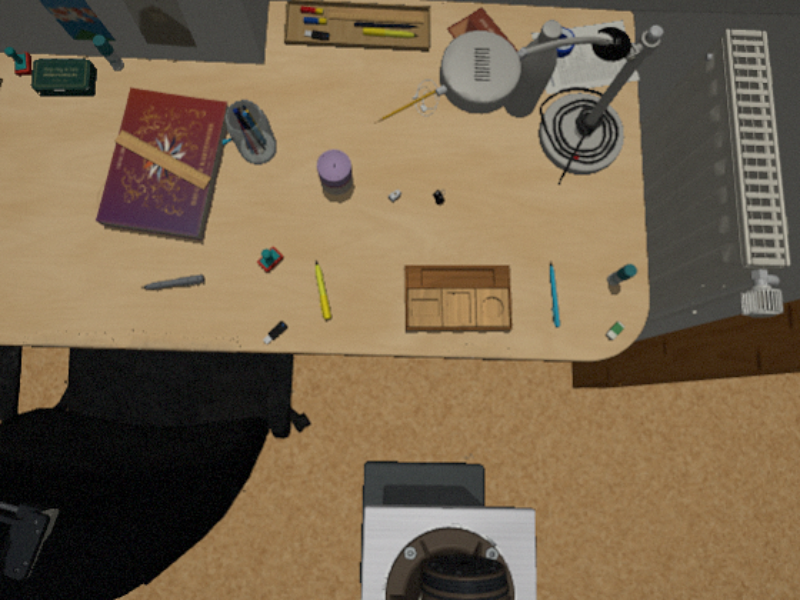

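View pics/scene0.png

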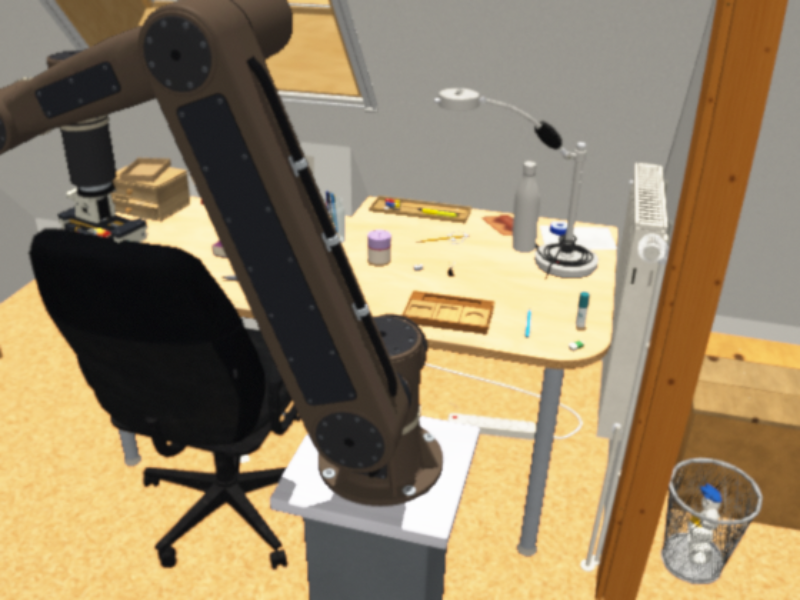

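Top view (800x600): candidates are the yellow highlighter (323,290) vs the grey look-alike (173,283) and the yellow pen in the back tray (388,33). For the stamp, (270,260) vs one at the back left (18,60). For the glue stick, (625,272) vs one at the back left (105,45). The eraser is at (615,330), vs small items at (394,195). The USB stick (275,332) and turquoise pen (555,295) stay. The caddy is at (458,298).

```bash
cat >h.py <<'E'
from station import arm
import numpy as np,cv2
def ray(cam,uv):
    c=arm.get_calibration(cam);K=np.array(c['mtx']);R=np.array(c['R']);t=np.array(c['t'])
    uv=np.atleast_2d(uv).astype(float)
    p=np.c_[(uv[:,0]-K[0,2])/K[0,0],(uv[:,1]-K[1,2])/K[1,1]];q=p.copy()
    for _ in range(20): q=p/(1+c['k1']*(q**2).sum(1,keepdims=True))
    return -R.T@t,np.c_[q,np.ones(len(q))]@R
def world(cam,uv,z):
    o,d=ray(cam,uv);return o+d*((z-o[2])/d[:,2])[:,None]
def proj(cam,X):
    c=arm.get_calibration(cam);K=np.array(c['mtx']);x=np.atleast_2d(X)@np.array(c['R']).T+c['t']
    q=x[:,:2]/x[:,2:];q=q*(1+c['k1']*(q**2).sum(1,keepdims=True));return q*[K[0,0],K[1,1]]+K[:2,2]
def rect(cam,mask,z):
    v,u=np.nonzero(mask);cn=max(cv2.findContours(mask.astype(np.uint8),0,1)[0],key=len)[:,0]
    P=world(cam,cn,z)[:,:2]*1000
    (c,s,a)=cv2.minAreaRect(P.astype(np.float32));return np.round(c,1),np.round(s,1),round(a,1),np.round(world(cam,[[u.mean(),v.mean()]],z)[0]*1000,1)
E
python3 - <<'E'
from h import *
p,d=arm.grab_frame('top')
Z=dict(highlighter=.008,stamp=.014,glue_stick=.087,eraser=.012,turquoise_pen=.005,usb_stick=.005,caddy=.02,stamp_pocket=.02,eraser_pocket=.02,round_pocket=.02)
for n,z in Z.items():
    for r in arm.trace(n,'top'):
        if r['score']>.3: print(n,round(r['score'],2),r['extent'],rect('top',r['mask'],z))
a=p[165:255,80:470,::-1]
print(arm.get_calibration('top')['mtx'])
b=np.vstack([cv2.resize(p[180:250,90:245,::-1],(800,361),interpolation=2),cv2.resize(p[180:250,270:450,::-1],(600,233),interpolation=2,) if 0 else cv2.copyMakeBorder(cv2.resize(p[180:250,280:390,::-1],(377,239),interpolation=2),0,0,0,23,0)[:, :400].repeat(1,1) if 0 else np.hstack([cv2.resize(p[180:240,280:380,::-1],(398,239),interpolation=2),cv2.resize(p[180:240,360:460,::-1],(402,239),interpolation=2)])])
cv2.imwrite('pics/crop1.png',b)
E
```

```text
highlighter 0.76 [220.4, 180.9, 9.4, 42.8] (array([548.9, 257.1]), array([113. ,  17.6]), 15.2, array([544.5, 254.9,   8. ]))
highlighter 0.71 [99.6, 191.2, 42.5, 13.4] (array([555.2, 542.6]), array([ 14.6, 112.2]), 11.9, array([556.8, 538. ,   8. ]))
stamp 0.64 [179.7, 174.0, 19.1, 15.4] (array([610.4, 361.2]), array([36.2, 45.2]), 46.7, array([609.1, 360.8,  14. ]))
stamp 0.52 [285.9, 179.0, 68.7, 54.3] (array([586.6,  -9.7]), array([ 55. , 207.4]), 1.1, array([578.9, -13.2,  14. ]))
stamp 0.5 [384.7, 186.0, 8.4, 43.6] (array([ 554.5, -200.8]), array([118.4,  13.8]), 4.6, array([ 553.4, -200.7,   14. ]))
glue_stick 0.48 [426.6, 187.4, 16.9, 9.7] (array([ 580.9, -308.2]), array([23.7, 59.1]), 27.8, array([ 582.1, -308.4,   87. ]))
turquoise_pen 0.56 [386.3, 187.4, 7.0, 40.2] (array([ 558. , -205.1]), array([127.9,  15. ]), 3.1, array([ 551.1, -204.7,    5. ]))
usb_stick 0.52 [181.8, 224.8, 21.4, 12.8] (array([467.1, 342.2]), array([21.8, 49.8]), 48.1, array([468.9, 341. ,   5. ]))
caddy 0.67 [283.2, 181.6, 73.9, 50.2] (array([584.6,  -8.7]), array([ 53.3, 207. ]), 2.7, array([577.8, -12.5,  20. ]))
stamp_pocket 0.77 [308.0, 202.7, 26.3, 28.2] (array([522.7,  -9.4]), array([73.3, 65. ]), 1.7, array([522.9,  -9.7,  20. ]))
eraser_pocket 0.52 [385.3, 186.5, 4.6, 40.6] (array([ 554.7, -199.2]), array([108.9,  11.6]), 3.2, array([ 555.2, -199.2,   20. ]))
round_pocket 0.55 [332.6, 202.1, 24.1, 24.6] (array([526.2, -75.6]), array([70.7, 65.8]), 1.7, array([525.5, -75.3,  20. ]))
[[398.80766509   0.         284.09582605]
 [  0.         398.80766509 209.99218954]
 [  0.           0.           1.        ]]
```

View pics/crop1.png

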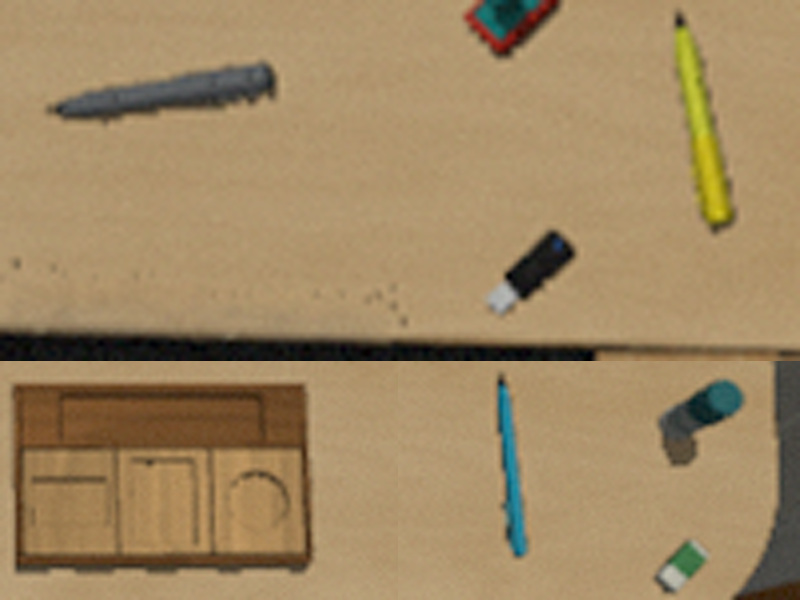

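Crop: yellow highlighter (the choice), stamp at the top, USB and grey pen left alone. The caddy's pockets, left to right, are eraser, stamp and round. Glue stick top is at about (440,189) native and the eraser at (431,231). Next I refine the positions by colour.

```bash
python3 - <<'E'
from h import *
p,d=arm.grab_frame('top')
S=6
def seg(u0,v0,u1,v1,f,z,name):
    c=cv2.resize(p[v0:v1,u0:u1],None,fx=S,fy=S,interpolation=cv2.INTER_CUBIC)
    h=cv2.cvtColor(c,cv2.COLOR_RGB2HSV).astype(int);m=f(h[...,0],h[...,1],h[...,2]).astype(np.uint8)
    n,l,st,_=cv2.connectedComponentsWithStats(m);k=1+st[1:,4].argmax();m=l==k
    v,u=np.nonzero(m);uv=np.c_[(u+.5)/S-.5+u0,(v+.5)/S-.5+v0]
    P=world('top',uv,z)[:,:2]*1000;r=cv2.minAreaRect(P.astype(np.float32))
    e=np.linalg.svd(P-P.mean(0),full_matrices=0)[2][0]
    print(name,'mean',P.mean(0).round(1),'rect',np.round(r[0],1),np.round(r[1],1),round(r[2],1),'pca',np.degrees(np.arctan2(e[1],e[0])).round(1),'mean px',uv.mean(0).round(1))
seg(215,178,236,228,lambda h,s,v:(s>140)&(h>22)&(h<40),.008,'highl')
seg(175,170,202,194,lambda h,s,v:(((h<6)|(h>172))&(s>120))|((h>75)&(h<100)&(s>80)),.012,'stampall')
seg(175,170,202,194,lambda h,s,v:(h>75)&(h<100)&(s>80),.056,'knob')
seg(418,225,442,242,lambda h,s,v:(h>40)&(h<85)&(s>60),.012,'eraser green')
seg(418,225,442,242,lambda h,s,v:((h>40)&(h<85)&(s>40))|((s<45)&(v>130)),.012,'eraser all')
seg(422,182,450,200,lambda h,s,v:(h>80)&(h<105)&(s>60),.087,'glue')
seg(280,180,362,235,lambda h,s,v:((s>130)&(v<150)&(h<18)),.02,'caddy dark')
for z,e in((.087,(440.1,189.3)),):print(world('top',e,z)*1000)
a=cv2.resize(p[168:198,172:206,::-1],(408,360),interpolation=2);b=cv2.resize(p[180:210,420:454,::-1],(392,360),interpolation=2)
cv2.imwrite('pics/crop2.png',np.vstack([np.hstack([a,b]),np.hstack([cv2.resize(p[222:242,415:449,::-1],(400,235),interpolation=2),cv2.resize(p[176:232,282:362,::-1],(400,235))])]))
E
```

```text
highl mean [542.3 255.8] rect [547.9 258.3] [112.6  17.8] 15.0 pca -166.5 mean px [225.6 205.8]
stampall mean [612.2 364.3] rect [613.8 366. ] [30.8 33.8] 47.1 pca 144.9 mean px [187.8 179.7]
knob mean [600.9 355.1] rect [602.5 356.8] [29.6 32.5] 47.1 pca 144.9 mean px [187.8 179.7]
eraser green mean [ 492.3 -324.2] rect [ 491.9 -324. ] [18.4 20.9] 46.1 pca 109.6 mean px [431.5 229.5]
eraser all mean [ 489.  -321.4] rect [ 489.2 -321.3] [18.1 36.7] 44.4 pca 136.3 mean px [430.6 230.7]
glue mean [ 588.4 -316.1] rect [ 587.8 -316. ] [22.6 38.2] 34.5 pca -61.3 mean px [438.4 190.1]
caddy dark mean [566.8  -6.2] rect [542.9  -8. ] [129.2 207.7] 1.7 pca -87.4 mean px [319.6 199.4]
[[ 590.64348945 -320.83012318   87.        ]]
```

View pics/crop2.png

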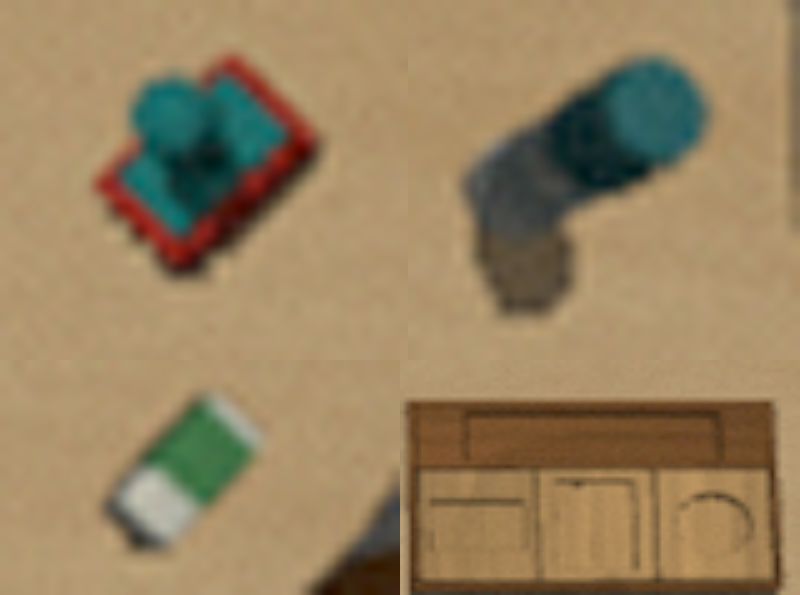

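Crop2: stamp knob top at about (186,177) native, glue cap top at about (441,189), eraser with its green band. Caddy fit is 129x208 mm, as specified.

```bash
cat >>h.py <<'E'
def go(x,y,z,yaw):
    "units from the present pose to target (mm, deg)"
    from scipy.spatial.transform import Rotation as Ro
    s=arm.get_state();R=Ro.from_euler('xyz',s['ee_rot']).as_matrix();p=np.array(s['eef_pos'])
    d=R.T@(np.array([x,y,z])/1000-p)/.025
    y0=np.degrees(np.arctan2(R[1,0],R[0,0]))
    print('t',round(s['t'],2),'pos',(p*1000).round(1),'yaw',y0.round(1),'w',round(s['width']*1000,1),'F',np.round(s['force'],1),'units',d.round(2),'turn',(-(yaw-y0)/5).round(2))
E
python3 - <<'E'
from h import *
def w(uv,z):
    r=world('top',uv,z)[:,:2]*1000;return r.round(1)
a=w([[221.3,182.4],[229,223.1]],.008);print('hl',a,a.mean(0),np.degrees(np.arctan2(*(a[0]-a[1])[::-1])))
print('knob',w([[185.9,176.7]],.056))
c=np.array([[97,185],[232,55],[318,135],[180,268]])/12-.5+[172,168]
f=w(c,.012);print('foot',f,f.mean(0),np.degrees(np.arctan2(*(f[1]-f[0])[::-1])),np.degrees(np.arctan2(*(f[2]-f[3])[::-1])))
print('glue',w([[441.1,188.8]],.087))
go(545,257,80,14)
E
```

```text
hl [[608.8 271.1]
 [493.7 243.9]] [551.25 257.5 ] 13.295998745113707
knob [[609.1 360.7]]
foot [[602.2 386.4]
 [634.6 357.3]
 [616.  336.1]
 [583.  365.9]] [608.95  361.425] -41.9285378829296 -42.08299271337225
glue [[ 592.1 -323.6]]
t 0.7 pos [172.7 652.5 226.6] yaw -14.8 w 87.6 F [-0.4 -0.5  1. ] units [18.44 11.48  5.86] turn -5.77
```

```bash
python3 -m crank '[[[9,5.7,1,-3],[18,11,4,-5.7],[18.6,11.4,5.8,-5.7],[18.6,11.4,5.8,-5.7],[18.6,11.4,5.8,-5.7],[18.6,11.4,5.8,-5.7],[18.6,11.4,5.8,-5.7],[18.6,11.4,5.8,-5.7],[18.6,11.4,5.8,-5.7],[18.6,11.4,5.8,-5.7],[18.6,11.4,5.8,-5.7],[18.6,11.4,5.8,-5.7]]]' 0 15; python3 -c "
from h import *
go(550,257.5,9.5,13.7)"
```

```text
t: 2.2
eef_pos: [0.549, 0.2591, 0.0822]
ee_rot: [-3.141, -0.001, 0.24]
force: [-0.1, -1.1, 0.3]
width: 0.0879
gripper_force: 0.0
t 2.2 pos [549.  259.1  82.2] yaw 13.7 w 87.9 F [-0.1 -1.1  0.3] units [0.02 0.07 2.91] turn 0.01
```

```bash
python3 -m crank '[[[0,0.07,2.2,0],[0,0.07,2.9,0],[0,0.07,2.9,0],[0,0.07,2.9,0]]]' 0 15; python3 -m crank '[[[0,0,0,0],[0,0,0,0],[0,0,0,0],[0,0,0,0],[0,0,0,0],[0,0,0,0]]]' 1 15;python3 -m crank '[[[0,0,-1,0],[0,0,-3,0],[0,0,-3,0]]]'; python3 -c "
from h import *
go(582,-6.8,85,-88.3)"
```

```text
t: 2.7
eef_pos: [0.5505, 0.2574, 0.0106]
ee_rot: [-3.141, -0.002, 0.24]
force: [-0.1, -0.1, 0.5]
width: 0.0877
gripper_force: 0.0
t: 3.45
eef_pos: [0.5497, 0.2562, 0.009]
ee_rot: [3.141, 0.0, 0.239]
force: [-0.2, 0.4, -1.1]
width: 0.0332
gripper_force: 0.0
t: 3.82
eef_pos: [0.552, 0.258, 0.0882]
ee_rot: [-3.139, -0.007, 0.239]
force: [0.4, 0.1, 0.2]
width: 0.0037
gripper_force: 0.0
t 3.83 pos [552.  258.   88.2] yaw 13.7 w 3.7 F [0.4 0.1 0.2] units [-1.35 10.58  0.09] turn 20.4
```

The fingers need about 1 s to close, so I'll retry with a smaller pre-opening.

```bash
python3 -m crank '[[[0,0,0,0],[-0.05,0,0,0],[-0.05,0,0,0],[-0.05,0,0,0],[-0.05,0,1,0],[-0.05,0,3.1,0],[-0.05,0,3.1,0],[-0.05,0,3.13,0]]]' 0.5 15; python3 -m crank '[[[0,0,0,0],[0,0,0,0],[0,0,0,0],[0,0,0,0],[0,0,0,0],[0,0,0,0]]]' 1 15;python3 -c "
from h import *
go(582,-6.8,85,-88.3)"
```

```text
t: 4.82
eef_pos: [0.5487, 0.256, 0.0066]
ee_rot: [3.141, 0.0, 0.239]
force: [-0.2, -0.5, 0.3]
width: 0.0441
gripper_force: 0.0
t: 5.58
eef_pos: [0.5487, 0.2561, 0.0064]
ee_rot: [-3.141, -0.001, 0.239]
force: [-1.3, -0.6, 6.0]
width: 0.0161
gripper_force: 15.0
t 5.58 pos [548.7 256.1   6.4] yaw 13.7 w 16.1 F [-1.3 -0.6  6. ] units [-1.19 10.53 -3.15] turn 20.4
```

```bash
python3 -m crank '[[[0,0,-2,0],[0,0,-3.1,0],[-0.3,2.6,-3.1,2],[-0.6,5.2,-3.1,4],[-1.2,8,-3.1,6],[-1.2,10.5,-3.1,8],[-1.2,10.5,-3.1,10],[-1.2,10.5,-3.1,12],[-1.2,10.5,-3.1,14],[-1.2,10.5,-3.1,16],[-1.2,10.5,-3.1,18],[-1.2,10.5,-3.1,20.4]]]'; python3 -m crank '[[[0,0,0,0.2],[0,0,0,0.2],[0,0,0,0.2],[0,0,0,0.2]]]'; python3 - <<'E'
from h import *
go(582,-6.8,23,-88.3)
p,d=arm.grab_frame('top');cv2.imwrite('pics/p3.png',cv2.resize(p[150:250,260:400,::-1],(770,550),interpolation=2))
E
```

```text
t: 7.08
eef_pos: [0.5813, -0.0062, 0.0831]
ee_rot: [3.141, -0.0, -1.526]
force: [-0.6, -0.0, -1.4]
width: 0.0163
gripper_force: 15.0
t: 7.58
eef_pos: [0.5814, -0.0061, 0.0833]
ee_rot: [-3.142, 0.0, -1.536]
force: [0.3, -0.6, -0.6]
width: 0.016
gripper_force: 15.0
t 7.58 pos [581.4  -6.1  83.3] yaw -88.0 w 16.0 F [ 0.3 -0.6 -0.6] units [ 0.03 -0.02  2.41] turn 0.06
```

View pics/p3.png

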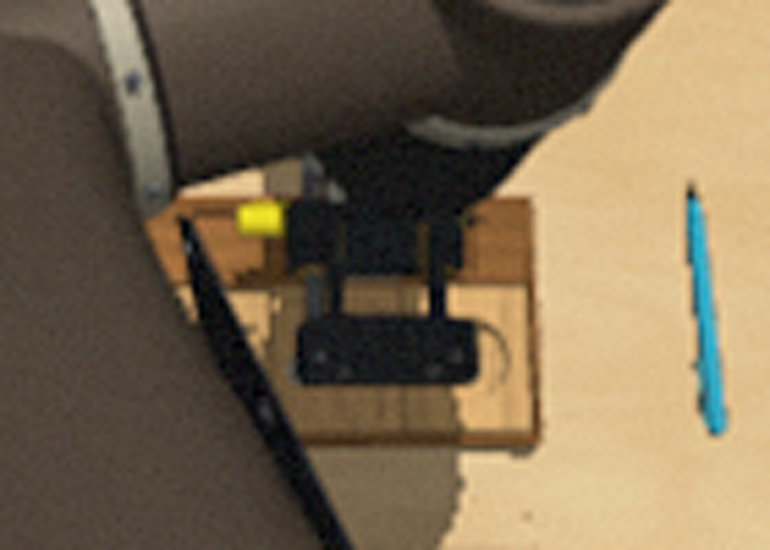

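The highlighter is held over the trough, with its yellow end at crop (238,217) and dark tip near (478,222). Checking that centring along y.

```bash
python3 -c "
from h import *
print(world('top',np.array([[238,217],[478,222]])/5.5-.5+[260,150],.087)*1000)"
```

```text
[[578.66327109  47.59569905  87.        ]
 [580.24943264 -68.13180525  87.        ]]
```

```bash
python3 -m crank '[[[0.1,0,1.5,0],[0.1,0,2.2,0],[0.1,0,2.45,0],[0.1,0,2.45,0],[0.1,0,2.45,0]]]';python3 -m crank '[[[0,0,0,0],[0,0,0,0],[0,0,0,0]]]' 0.6;python3 -m crank '[[[0,0,-0.5,0],[0,0,-2.5,0],[0,0,-4,0],[0,0,-4,0]]]' 0; python3 -c "
from h import *
go(609,361,85,-135)"
```

```text
t: 8.25
eef_pos: [0.5822, -0.0085, 0.0229]
ee_rot: [-3.14, 0.0, -1.537]
force: [0.3, 0.2, -0.2]
width: 0.016
gripper_force: 15.0
t: 8.62
eef_pos: [0.5816, -0.0086, 0.0223]
ee_rot: [-3.141, 0.0, -1.537]
force: [0.1, 0.0, 0.9]
width: 0.0345
gripper_force: 0.0
t: 9.12
eef_pos: [0.5838, -0.0082, 0.1265]
ee_rot: [-3.134, 0.001, -1.536]
force: [-0.7, 0.2, -0.1]
width: 0.0697
gripper_force: 0.0
t 9.12 pos [583.8  -8.2 126.5] yaw -88.0 w 69.7 F [-0.7  0.2 -0.1] units [-14.72  -1.5    1.69] turn 9.39
```

```bash
python3 -m crank '[[[-2.4,-0.2,0,1.5],[-4.9,-0.5,0,3],[-7.3,-0.8,0,4.5],[-9.8,-1,0,6],[-12.2,-1.2,0.3,7.5],[-14.7,-1.45,1,8.8],[-14.7,-1.45,1.5,8.8],[-14.7,-1.45,1.5,8.8],[-14.7,-1.45,1.5,8.8]]]' 0.45; python3 - <<'E'
from h import *
go(609,361,22,-132)
p,d=arm.grab_frame('top');cv2.imwrite('pics/p4.png',cv2.resize(p[150:250,170:380,::-1],(798,380),interpolation=2))
E
```

```text
t: 10.25
eef_pos: [0.6056, 0.3588, 0.0851]
ee_rot: [-3.141, -0.0, -2.305]
force: [0.3, 0.7, 0.7]
width: 0.0482
gripper_force: 0.0
t 10.25 pos [605.6 358.8  85.1] yaw -132.1 w 48.2 F [0.3 0.7 0.7] units [-0.16 -0.04  2.52] turn -0.02
```

View pics/p4.png

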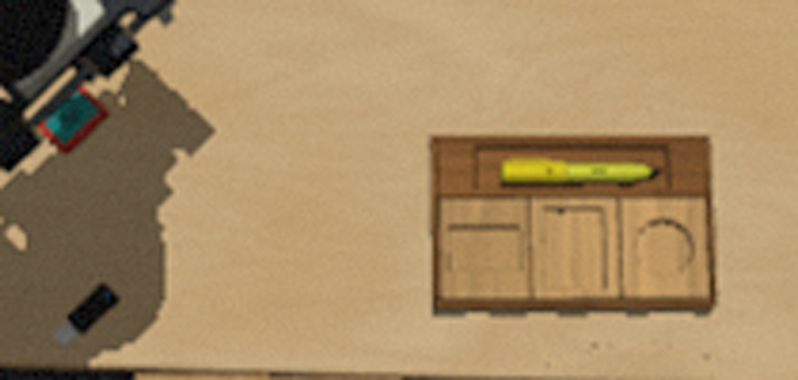

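The highlighter (500–660, 172) lies within the trough (475–668). The stamp sits under the gripper at (73,118).

```bash
python3 -m crank '[[[-0.16,0,1.5,0],[-0.16,0,2.3,0],[-0.16,0,2.5,0],[-0.16,0,2.5,0]]]';python3 -m crank '[[[0,0,0,0],[0,0,0,0],[0,0,0,0],[0,0,0,0],[0,0,0,0],[0,0,0,0],[0,0,0,0]]]' 1 20; python3 -c "
from h import *
go(523.5,-8.9,90,-88.3)"
```

```text
t: 10.8
eef_pos: [0.6084, 0.3626, 0.0225]
ee_rot: [-3.141, 0.0, -2.305]
force: [0.8, -0.4, 0.3]
width: 0.0484
gripper_force: 0.0
t: 11.68
eef_pos: [0.6082, 0.3629, 0.0222]
ee_rot: [-3.142, 0.0, -2.305]
force: [-0.2, -0.6, 1.1]
width: 0.0177
gripper_force: 20.0
t 11.68 pos [608.2 362.9  22.2] yaw -132.1 w 17.7 F [-0.2 -0.6  1.1] units [13.31 -7.45 -2.71] turn -8.75
```

```bash
python3 -m crank '[[[0,0,-1.5,0],[0,0,-2.7,0],[2,-1.1,-2.7,-1.5],[4,-2.2,-2.7,-3],[6,-3.4,-2.7,-4.5],[8,-4.5,-2.7,-6],[10,-5.6,-2.7,-7.5],[12,-6.7,-2.7,-8.75],[13.3,-7.45,-2.7,-8.75],[13.3,-7.45,-2.7,-8.75],[13.3,-7.45,-2.7,-8.75],[13.3,-7.45,-2.7,-8.75]]]'; python3 - <<'E'
from h import *
go(523.5,-8.9,35,-88.3)
p,d=arm.grab_frame('top');q,d=arm.grab_frame('scene');cv2.imwrite('pics/p5.png',np.hstack([cv2.resize(p[170:250,270:370,::-1],(400,320),interpolation=2),cv2.resize(q[180:260,260:360,::-1],(400,320),interpolation=2)]))
E
```

```text
t: 13.18
eef_pos: [0.5238, -0.008, 0.0895]
ee_rot: [-3.141, 0.0, -1.541]
force: [-1.1, 0.7, -0.3]
width: 0.0178
gripper_force: 20.0
t 13.18 pos [523.8  -8.   89.5] yaw -88.3 w 17.8 F [-1.1  0.7 -0.3] units [0.04 0.02 2.18] turn 0.01
```

View pics/p5.png

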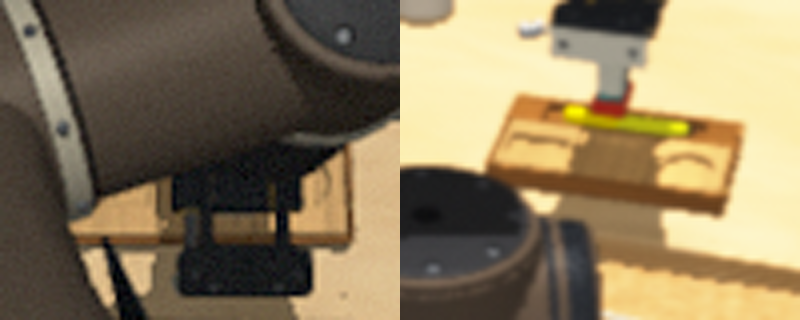

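The stamp is held over the middle pocket; lowering it.

```bash
python3 -m crank '[[[0,0,1.4,0],[0,0,1.9,0],[0,0,2.1,0],[0,0,2.19,0],[0,0,2.19,0]]]';python3 -m crank '[[[0,0,0,0],[0,0,0,0],[0,0,0,0],[0,0,0,0]]]' 0.6;python3 -m crank '[[[0,0,-1,0],[0,0,-3,0],[0,0,-4,0],[0,0,-4,0]]]'; python3 -c "
from h import *
go(489,-321,100,-44.5)"
```

```text
t: 13.9
eef_pos: [0.5239, -0.0087, 0.0353]
ee_rot: [-3.141, 0.0, -1.541]
force: [-0.2, -0.3, 0.3]
width: 0.0174
gripper_force: 20.0
t: 14.4
eef_pos: [0.5235, -0.0088, 0.0349]
ee_rot: [-3.141, 0.0, -1.542]
force: [-0.4, 1.1, -0.6]
width: 0.0349
gripper_force: 0.0
t: 14.9
eef_pos: [0.5249, -0.0084, 0.1371]
ee_rot: [-3.137, 0.001, -1.541]
force: [-0.0, -0.6, 0.4]
width: 0.035
gripper_force: 0.0
t 14.9 pos [524.9  -8.4 137.1] yaw -88.3 w 35.0 F [-0.  -0.6  0.4] units [12.46  1.81  1.46] turn -8.76
```

```bash
python3 -m crank '[[[2.4,0.35,0,-1.5],[4.9,0.7,0,-3],[7.3,1,0,-4.5],[9.7,1.4,0,-6],[12,1.75,0.5,-7.5],[12.45,1.8,1.4,-8.75],[12.45,1.8,1.4,-8.75],[12.45,1.8,1.4,-8.75],[12.45,1.8,1.4,-8.75]]]' 0.5; python3 - <<'E'
from h import *
go(489,-321,5.5,-44.5)
p,d=arm.grab_frame('top');cv2.imwrite('pics/p6.png',cv2.resize(p[160:250,280:460,::-1],(800,400),interpolation=2))
E
```

```text
t: 16.02
eef_pos: [0.4884, -0.3205, 0.1007]
ee_rot: [-3.141, -0.001, -0.778]
force: [-0.1, 1.3, 0.1]
width: 0.0441
gripper_force: 0.0
t 16.02 pos [ 488.4 -320.5  100.7] yaw -44.6 w 44.1 F [-0.1  1.3  0.1] units [ 0.03 -0.    3.81] turn -0.01
```

View pics/p6.png

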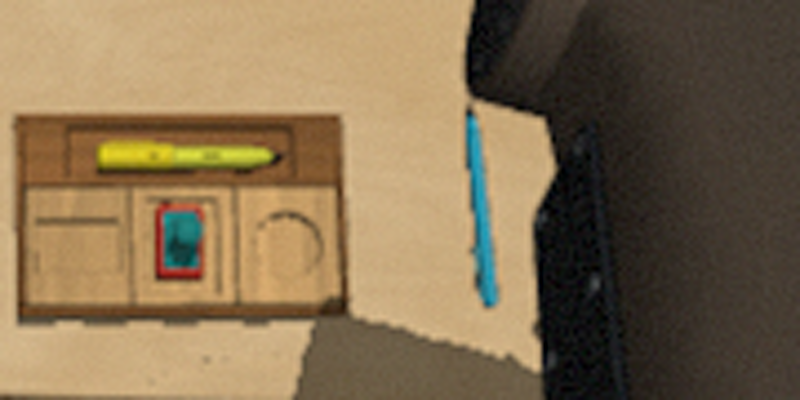

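The stamp stands in the middle pocket at (180,240), the highlighter is in the trough, and the pen is untouched. Now the eraser.

```bash
python3 -m crank '[[[0.02,0,1.8,0],[0.02,0,3,0],[0.02,0,3.6,0],[0.02,0,3.78,0],[0.02,0,3.78,0]]]';python3 -m crank '[[[0,0,0,0],[0,0,0,0],[0,0,0,0],[0,0,0,0],[0,0,0,0],[0,0,0,0]]]' 1 15; python3 -c "
from h import *
go(521.5,56.6,90,-88.3)"
```

```text
t: 16.7
eef_pos: [0.4887, -0.3217, 0.0061]
ee_rot: [-3.141, -0.001, -0.777]
force: [-0.7, 0.2, -0.1]
width: 0.044
gripper_force: 0.0
t: 17.45
eef_pos: [0.4882, -0.3217, 0.0057]
ee_rot: [-3.142, -0.0, -0.778]
force: [-1.0, 0.3, 5.9]
width: 0.0178
gripper_force: 15.0
t 17.45 pos [ 488.2 -321.7    5.7] yaw -44.6 w 17.8 F [-1.   0.3  5.9] units [ -9.67 -11.72  -3.38] turn 8.75
```

```bash
python3 -m crank '[[[0,0,-1.5,0],[0,0,-3.8,0],[-1.5,-1.8,-3.8,1.5],[-3,-3.6,-3.8,3],[-4.5,-5.4,-3.8,4.5],[-6,-7.3,-3.8,6],[-7.5,-9.1,-3.8,7.5],[-9,-11,-3.8,8.75],[-9.7,-11.75,-3.8,8.75],[-9.7,-11.75,-3.8,8.75],[-9.7,-11.75,-3.8,8.75],[-9.7,-11.75,-3.8,8.75]]]'; python3 - <<'E'
from h import *
go(521.5,56.6,22,-88.3)
p,d=arm.grab_frame('top');q,d=arm.grab_frame('scene');cv2.imwrite('pics/p7.png',np.hstack([cv2.resize(p[170:250,270:370,::-1],(400,320),interpolation=2),cv2.resize(q[180:260,260:360,::-1],(400,320),interpolation=2)]))
E
```

```text
t: 18.95
eef_pos: [0.5212, 0.0568, 0.1002]
ee_rot: [3.141, -0.0, -1.543]
force: [-0.1, -0.2, -0.7]
width: 0.0181
gripper_force: 15.0
t 18.95 pos [521.2  56.8 100.2] yaw -88.4 w 18.1 F [-0.1 -0.2 -0.7] units [ 0.01 -0.01  3.13] turn -0.02
```

View pics/p7.png

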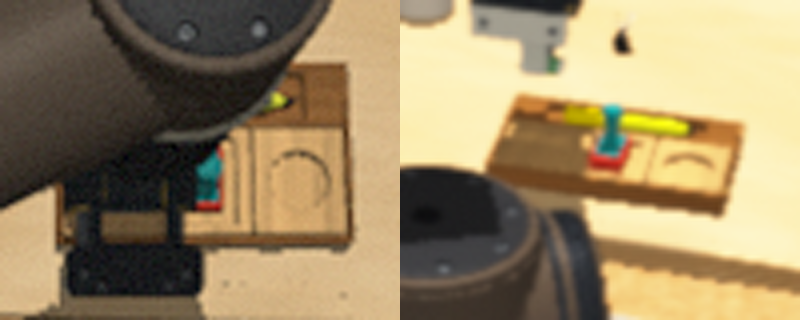

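The eraser is held (green visible at (550,60)) over the left pocket; lowering it.

```bash
python3 -m crank '[[[0,0,1.8,0],[0,0,2.6,0],[0,0,3,0],[0,0,3.14,0],[0,0,3.14,0]]]';python3 -m crank '[[[0,0,0,0],[0,0,0,0],[0,0,0,0],[0,0,0,0]]]' 0.65;python3 -m crank '[[[0,0,-1,0],[0,0,-3,0],[0,0,-5,0],[0,0,-5,0],[0,0,-5,0]]]'; python3 -c "
from h import *
go(592,-323,145,-88.3)"
```

```text
t: 19.68
eef_pos: [0.5218, 0.0579, 0.0223]
ee_rot: [-3.141, 0.0, -1.542]
force: [-0.2, 0.2, -1.1]
width: 0.0177
gripper_force: 15.0
t: 20.18
eef_pos: [0.5214, 0.0579, 0.0219]
ee_rot: [-3.141, 0.0, -1.541]
force: [0.4, -0.3, -0.2]
width: 0.0306
gripper_force: 0.0
t: 20.8
eef_pos: [0.521, 0.0579, 0.1466]
ee_rot: [3.142, 0.0, -1.542]
force: [0.1, -0.5, -0.2]
width: 0.0306
gripper_force: 0.0
t 20.8 pos [521.   57.9 146.6] yaw -88.3 w 30.6 F [ 0.1 -0.5 -0.2] units [15.31 -2.4   0.06] turn -0.01
```

```bash
python3 -m crank '[[[2.4,-0.4,0,0],[4.8,-0.8,0,0],[7.2,-1.2,0,0],[9.6,-1.6,0,0],[12,-2,0,0],[14.4,-2.4,0,0],[15.3,-2.4,0,0],[15.3,-2.4,0,0],[15.3,-2.4,0,0],[15.3,-2.4,0,0]]]' 0.25; python3 - <<'E'
from h import *
go(592,-323,42,-88.3)
p,d=arm.grab_frame('top');q,d=arm.grab_frame('scene');cv2.imwrite('pics/p8.png',np.hstack([cv2.resize(p[170:250,270:370,::-1],(400,320),interpolation=2),cv2.resize(q[160:260,320:445,::-1],(400,320),interpolation=2)]))
E
```

```text
t: 22.05
eef_pos: [0.5927, -0.3214, 0.1468]
ee_rot: [3.141, 0.0, -1.54]
force: [-0.5, 0.4, 0.6]
width: 0.0659
gripper_force: 0.0
t 22.05 pos [ 592.7 -321.4  146.8] yaw -88.2 w 65.9 F [-0.5  0.4  0.6] units [0.06 0.03 4.19] turn 0.01
```

View pics/p8.png

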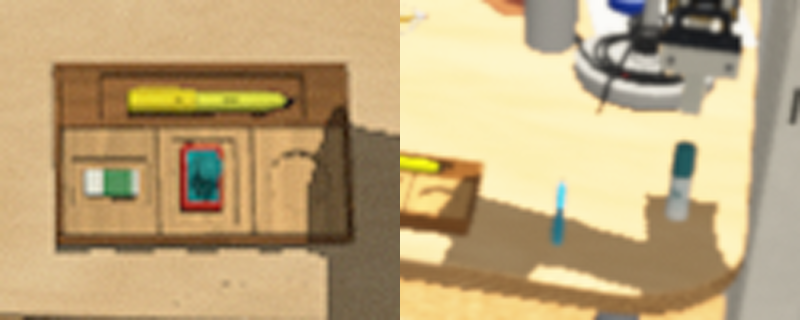

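The eraser is in the left pocket, and the glue cap top is at crop (684,148) in the scene view. Cross-checking its position before descending.

```bash
python3 -c "
from h import *
print(proj('scene',[[.592,-.323,.087],[.592,-.323,0]]), (np.array([284,148])/3.2-.5+[320,160]))"
python3 -m crank '[[[0.05,0,1,0],[0.05,0,2,0]]]'; python3 -c "
from h import *
go(592,-323,42,-88.3)"
```

```text
[[408.44387101 205.28759861]
 [405.03309714 227.17217083]] [408.25 205.75]
t: 22.4
eef_pos: [0.5931, -0.3232, 0.097]
ee_rot: [-3.14, -0.0, -1.54]
force: [-0.5, 0.4, 0.2]
width: 0.0655
gripper_force: 0.0
t 22.4 pos [ 593.1 -323.2   97. ] yaw -88.3 w 65.5 F [-0.5  0.4  0.2] units [-0.01  0.05  2.2 ] turn 0.01
```

The position agrees; descending and gripping.

```bash
python3 -m crank '[[[0,0,1,0],[0,0,1.8,0],[0,0,2.15,0],[0,0,2.15,0]]]';python3 -m crank '[[[0,0,0,0],[0,0,0,0],[0,0,0,0],[0,0,0,0],[0,0,0,0],[0,0,0,0],[0,0,0,0]]]' 1 20; python3 -c "
from h import *
go(525.4,-74.5,130,-88.3)"
```

```text
t: 22.9
eef_pos: [0.5926, -0.3236, 0.043]
ee_rot: [3.141, 0.0, -1.541]
force: [0.3, 0.0, -0.3]
width: 0.0658
gripper_force: 0.0
t: 23.78
eef_pos: [0.5926, -0.324, 0.0432]
ee_rot: [-3.142, -0.0, -1.542]
force: [-0.7, -0.5, 1.7]
width: 0.0253
gripper_force: 20.0
t 23.77 pos [ 592.6 -324.    43.2] yaw -88.3 w 25.3 F [-0.7 -0.5  1.7] units [-10.06   2.4   -3.47] turn -0.0
```

```bash
python3 -m crank '[[[0,0,-1.5,0],[0,0,-3.4,0],[-2,0.5,-3.4,0],[-4,1,-3.4,0],[-6,1.4,-3.4,0],[-8,1.9,-3.4,0],[-10,2.4,-3.4,0],[-10.05,2.4,-3.4,0],[-10.05,2.4,-3.4,0],[-10.05,2.4,-3.4,0],[-10.05,2.4,-3.4,0]]]'; python3 - <<'E'
from h import *
go(525.4,-74.5,56,-88.3)
p,d=arm.grab_frame('top');q,d=arm.grab_frame('scene');cv2.imwrite('pics/p9.png',np.hstack([cv2.resize(p[170:250,270:370,::-1],(400,320),interpolation=2),cv2.resize(q[160:260,260:385,::-1],(400,320),interpolation=2)]))
E
```

```text
t: 25.15
eef_pos: [0.5253, -0.0755, 0.1278]
ee_rot: [3.141, -0.0, -1.543]
force: [0.3, -0.1, -0.7]
width: 0.0256
gripper_force: 20.0
t 25.15 pos [525.3 -75.5 127.8] yaw -88.4 w 25.6 F [ 0.3 -0.1 -0.7] units [-0.04 -0.    2.87] turn -0.02
```

View pics/p9.png

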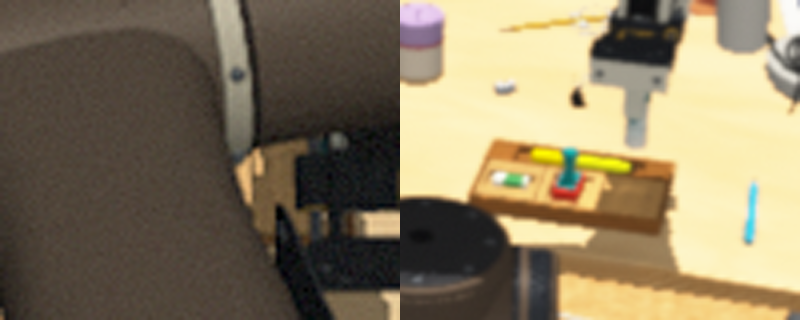

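The glue stick is held upright over the round pocket; lowering, releasing and retreating straight up.

```bash
python3 -m crank '[[[0,0,1.5,0],[0,0,2.3,0],[0,0,2.7,0],[0,0,2.88,0],[0,0,2.88,0]]]';python3 -m crank '[[[0,0,0,0],[0,0,0,0],[0,0,0,0],[0,0,0,0],[0,0,0,0]]]' 0.45;python3 -m crank '[[[0,0,-0.5,0],[0,0,-2,0],[0,0,-4,0],[0,0,-6,0],[0,0,-6,0]]]';python3 -m crank '[[[2.4,0,0,0],[4.8,0,0,0],[7.2,0,0,0],[9.6,0,0,0],[9.6,0,0,0]]]'; python3 - <<'E'
from h import *
p,d=arm.grab_frame('top');q,d=arm.grab_frame('scene');cv2.imwrite('pics/p10.png',np.hstack([cv2.resize(p[170:250,270:370,::-1],(400,320),interpolation=2),cv2.resize(q[160:260,260:385,::-1],(400,320),interpolation=2)]))
s=arm.get_state();print(s['t'],s['width'],s['eef_pos'])
# heights in the caddy by scene depth are noisy; compare glue top in both views
print(proj('scene',[[.5253,-.0755,.099],[.5253,-.0755,.012]]),proj('top',[[.5253,-.0755,.099]]))
E
```

```text
t: 25.88
eef_pos: [0.5256, -0.0747, 0.0564]
ee_rot: [-3.141, -0.0, -1.542]
force: [1.2, 0.4, -0.4]
width: 0.0258
gripper_force: 20.0
t: 26.5
eef_pos: [0.5253, -0.0746, 0.0561]
ee_rot: [-3.142, 0.0, -1.541]
force: [0.3, -0.0, -0.2]
width: 0.0482
gripper_force: 0.0
t: 27.12
eef_pos: [0.5278, -0.0745, 0.2114]
ee_rot: [-3.133, 0.001, -1.541]
force: [0.2, -0.6, -0.8]
width: 0.0477
gripper_force: 0.0
t: 27.75
eef_pos: [0.5312, -0.318, 0.2049]
ee_rot: [3.14, 0.0, -1.546]
force: [-0.5, 0.1, -0.7]
width: 0.0484
gripper_force: 0.0
27.85 0.04838000223392526 [ 0.53157118 -0.3149825   0.20533631]
[[332.93015746 200.96500141]
 [331.28835823 223.13715993]] [[350.24909793 209.54053193]]
```

View pics/p10.png

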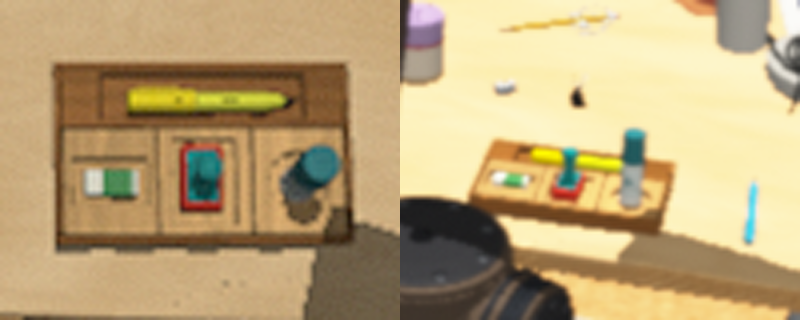

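All four items are in their pockets: eraser (111,182), stamp (202,178), glue stick (320,163) where a seated stick should appear, and highlighter in the trough (210,100). The pen is untouched. Handing in.

```bash
python3 -c "
from station import arm
print(arm.job_done())"
```

```text
the job is handed in; nothing more can be done
None
```

I placed all four kit items in their caddy pockets in the order asked and let go of everything. The final pictures show each one in place and the felt pen and USB stick were not touched. I handed the job in at about 28 s.

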